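Release the cheese press and draw out the mould

ROBOT

A 7-joint arm with a two-finger parallel gripper is mounted at the origin on the work surface. World frame = base frame: x ahead of the robot, y to its left, z up, the work surface at z = 0. Lengths are in m, angles in rad, forces in N, time in s.
With the tool pointing down it reaches from about 0.425 to 0.875 m from the base axis. Payload 8.4 kg.
Tool frame: the origin (TCP) lies on the centre line of the jaws, within the pads' length; the fingertips stand 25 mm ahead of it and the grasp point (between the pads) lies 6 mm ahead of it; z points along the fingers, y is the line along which they close (so a half turn about z gives the same grasp; the last joint's range is limited). The gripper opens to 87 mm and grips with 3 to 60 N. Pads are 19 mm wide; open, the fingers measure 117 mm over their backs; the gripper's body (75 mm by 190 mm) begins 51 mm behind the grasp point.
Start: joints at [-1.329, 0.333, 0.04, 1.465, -0.013, 1.343, -0.059], TCP at [0.217, 0.613, 0.248] pointing down, gripper open.
Joint ranges: [-2.58, 2.58], [-0.38, 2.09], [-1.3, 1.39], [0.25, 2.4], [-1.5, 4.64], [0.08, 2.09], [-2.65, 2.65]. Speed limits (rad/s): [2.22, 2.22, 2.79, 2.79, 3.14, 3.14, 3.14].

INTERFACE

Orientations are given as a 3x3 rotation matrix whose columns are the frame's x, y, z axes.
In Python, from station import read_state, snapshot, hand_in, look_for, pinpoint gives the robot as it stands.
- The arm moves only by the tool jog_arm, never from a script. Its argument "rows" is a list of rows, each an object with "dp": the shift along the tool's x, y, z in m, a list of three; "delta_rot": the turn, a rotation vector about the tool's x, y, z in degrees, a list of three. A call has 1 to 12 rows; each row is the pose to reach, as a shift and turn from the pose commanded when the call began, along the tool's axes at that moment; what a row does not reach only later rows make up. A row lasts 1/12 s, in which the tool goes at most 41.7 mm and 7.16 degrees, less where a joint would pass 70% of its speed; a pose out of reach is approached as far as the arm can. A call with a gripper value outside its range is refused whole. "fingers" is the finger opening in m, from 0 to 0.087, set as the call begins (left out, the last holds). The fingers move at their own pace and stop on an object; "force" is the grip in N (left out, the last holds). Time passes only in rows, so rows that repeat a pose let the fingers close. It gives the time, the measured TCP pose, the force, the opening and the grip force at its end, in the units of the state.
- read_state(): the state, without advancing time (a new reading comes with each control period).
- snapshot(name): name is "scene" or "top" or "wrist"; returns a dict with "img" (400x640x3 uint8, red, green, blue), "vfov" (degrees; the focal length in pixels is half the picture's height over the tangent of half this angle, whatever the lens; pixels are square), "cx", "cy" (the principal point, pixels), "origin" and "rotation" of the camera in the world. Camera axes: x right, y down, z forward; pixel columns grow to the right and rows downward; lengths in m; the calibration is good to about 2 mm. A picture is of the moment at which its call begins. There is no depth.
- hand_in(): hands the job in; it is judged then, once.
Trained networks look in a picture, given as the dict that the camera call returned (one of the last four; its "shot" number tells which), for a name from the list of things; names that differ only in an ending like _2 or _b are one class to them, and where a whole thing is asked for, a point or a joint stands for the part that bears it (a point fixed in the world has none). Each returns a list of dicts, best first, with "confidence" (0 to 1); they miss things now and then, are a little off and sometimes report something else, mostly with a low value. They report only what shows in the picture. A call takes as long as a camera call. They do not tell look-alikes from the thing itself.
- look_for(picture, target): "xy" ([column, row] in pixels, amid what is visible of it).
- pinpoint(picture, target): "xy" ([column, row] in pixels: a listed point, or the origin of a listed thing).
The state is a dict: "time_s": time; "joints": joint angles; "qvel": joint speeds; "joint_efforts": joint torques, N m; "position": TCP position; "eef_rot": TCP orientation; "force": force on the tool from outside, world axes, zero at the start; "wrist_torque": the same for the moment, N m; "gripper_width": finger opening in m; "finger_force": force on a finger pad.
Only numpy, scipy, OpenCV 4.12 (cv2) and the standard library are available. Lean on these libraries where they do the work, as an engineer would, in place of code of your own. Each camera call takes 0.05 s, during which the arm holds its last target. There are 200 camera calls.

TASK

Get the cheese out of the screw press: wind the handwheel anticlockwise until the pressing plate has risen out of the mould and stands clear above its rim, then draw the drip tray out along its guides, mould and all, until the mould stands wholly out in front of the press, still over the board. The salt jar on the draining end of the board is in the tray's way, so stand it on the bare counter beforehand. Keep the mould upright on its tray, and leave the other things on the counter where they are.

Things in the scene. Friction and masses are not known exactly. Their poses are not given: they have to be found in the camera images.
- press: Fixed screw press. Origin on the counter (z = 0) straight below the screw; its -x is the way the tray comes out (front), z up. Two steel posts 18 mm thick at y = +98 and -98 mm carry a crosshead 40 mm deep (x) and 226 mm wide (y), 142 to 166 mm above the counter, with the screw's nut 8 mm higher in its middle.
- board_top (a point): On the top face of the press's beech base board, on the middle line at its front (draining) end, x = -280 mm in the press's frame; axes as the press's. The board is 20 mm thick and 210 mm wide and reaches 390 mm back from here. On it two strips 8 mm high, 12 mm thick, inner faces 75 mm either side of the middle, guide the tray.
- press_wheel (a joint): Angle of the handwheel, rad, 0 to 35.2, growing anticlockwise seen from above; a turn raises wheel, screw and plate 10 mm. Starts part-turned (0 to 8.8). At 0 the crank handle lies along the press's +x from the screw, so this is its direction in the press's frame. Friction about 0.12 N m (2 to 3 N at the handle); stays where left.
- press_screw (a joint): Rise of wheel, screw and pressing plate above their lowest place, m, 0 to 0.056 (0.010 x wheel angle / 2 pi). The plate's underside is 61 mm above the counter plus this rise. The plate, a steel disc 76 mm wide and 12 mm thick, does not turn; at the start it reaches down inside the mould and locks it in. The mould is free above about 0.038.
- wheel_center (a point): Centre of the black handwheel on the screw's axis, level with the top of its rim: 197 mm above the counter plus the rise. The wheel is 124 mm across, rim 14 mm thick, three spokes, hub 30 mm across; the screw's end stands 6 mm above this point.
- crank_mid (a point): Middle of the crank handle, an upright free-spinning steel grip on the wheel's rim: 20 mm thick, 55 mm tall (27.5 mm above and below this point), its axis 52 mm from the screw's axis, its foot 3 mm above the rim's top. It goes round and up with the wheel; it can be pushed round, or held while it goes round.
- tray_loop (a point): Middle of the front bar of the drip tray's loop handle; axes as the tray's, -x the way out. The bar is 9 mm thick, 74 mm long across the tray, 42 mm above the counter (22 above the board). Behind it, up to the tray's front wall, is a gap 45 mm deep and 65 mm wide, open above and below. At the start the bar is 164 mm in front of the screw.
- tray: Loose steel drip tray, 185 x 142 mm, wall 14 mm high, floor 3 mm, about 0.35 kg, sliding on the base board between the guides with 4 mm play each side. Origin on its underside; its floor reaches from x = +70 to -115 mm, its loop to -168 mm. At the start its origin lies under the screw and its axes are the press's.
- mould_mid (a point): Middle (half-way up) of the white perforated cheese mould, a round tub 76 mm tall, 110 mm across the rim, wall 4 mm, standing loose on the tray under the plate, about 0.55 kg. Its rim is 99 mm above the counter; its inner floor (the follower on the cheese) is 40 mm below the rim.
- mould: The same cheese mould; origin at the centre of its underside, 23 mm above the counter on the tray.
- jar_mid (a point): Salt jar: white glazed round jar with a wooden lid, 58 mm across up to 70 mm above its foot, 97 mm tall over the lid's knob, about 0.32 kg. This point is on its axis, 45 mm above its foot. At the start it stands on the front end of the base board, in front of the tray's loop.
- jar: The same salt jar; origin at the centre of its foot.
- mill_tall: Bystander: dark wooden pepper mill, 52 mm across, 165 mm tall; origin at its foot.
- mill_short: Bystander: dark wooden mill, 52 mm across, 125 mm tall; origin at its foot.
- bowl: Bystander: white bowl, 116 mm across the rim, 48 mm tall; origin at its foot.
- canister: Bystander: steel tea canister with dark lid, 66 mm across, 109 mm tall; origin at its foot.
There are look-alikes about, which are no part of the job. What is shaped like the jar but pink or purple is not meant.

How it is judged:
By the outcome, as a careful person would: the job done as asked, in the order asked, and still so for the second after the job is handed in, with the robot touching nothing.
It also fails if it takes over 72 s, if anything falls off the work surface, if the arm or the gripper's body presses on something with over 40 N, if the wrist force passes 120 N, or if a joint passes its speed limit or range.

## Working session

There is one attempt and no reset: what is moved stays moved. The work goes in short steps, Python scripts to look and compute and a tool call to move; the robot and the scene stay as the last step left them, time stands still between calls to the robot, and variables do not carry over. Pictures are saved under pics/ and viewed, at most 10 in all, crops included, and the job is handed in when it is done.

Besides the shell and the picture viewer there is one more tool, called after "Request:" by a JSON object that holds its "fn" and its "kwargs", one argument or row to a line. jog_arm: Moves the arm, as the interface text tells. Its arguments: {"type":"object","properties":{"rows":{"type":"array","items":{"type":"object","properties":{"dp":{"type":"array","items":{"type":"number"}},"delta_rot":{"type":"array","items":{"type":"number"}}}}},"fingers":{"type":"number"},"force":{"type":"number"}},"required":["rows"]}

```bash
ls; mkdir -p pics; cat > h.py <<'E'
import numpy as np, cv2
from station import read_state, snapshot, hand_in, look_for, pinpoint
def ray(s,xy):
    f=200/np.tan(np.radians(s["vfov"])/2)
    d=np.array([(xy[0]-s["cx"])/f,(xy[1]-s["cy"])/f,1.0]); d=np.array(s["rotation"])@d
    return np.array(s["origin"]),d/np.linalg.norm(d)
def atz(s,xy,z):
    o,d=ray(s,xy); return o+d*(z-o[2])/d[2]
def tri(rs):
    A=np.zeros((3,3));b=np.zeros(3)
    for o,d in rs:
        P=np.eye(3)-np.outer(d,d);A+=P;b+=P@o
    p=np.linalg.solve(A,b); e=[np.linalg.norm((np.eye(3)-np.outer(d,d))@(p-o)) for o,d in rs]
    return p,max(e)
def save(s,n,crop=None,k=1):
    im=s["img"][:,:,::-1]
    if crop: im=im[crop[1]:crop[3],crop[0]:crop[2]]
    cv2.imwrite("pics/"+n,cv2.resize(im,None,fx=k,fy=k,interpolation=cv2.INTER_CUBIC) if k!=1 else im)
def pr(x): return np.round(x,4).tolist()
E
python3 - <<'E'
from h import *
S={n:snapshot(n) for n in("scene","top","wrist")}
for n,s in S.items(): save(s,n+"0.png"); print(n,pr(s["origin"]),s["vfov"],s["cx"],s["cy"],pr(np.array(s["rotation"])[:,2]))
im=np.hstack([S["scene"]["img"],S["top"]["img"]])[:,:,::-1]
for t in["press","board_top","wheel_center","crank_mid","tray_loop","mould_mid","jar_mid","jar","mill_tall","mill_short","bowl","canister"]:
    for n in("scene","top"):
        print(t,n,[(pr(d["xy"]),round(d["confidence"],2)) for d in pinpoint(S[n],t)[:4]])
print(pr(read_state()["eef_rot"]))
E
```

```text
pics
scene [1.2961, -0.4251, 0.7009] 50.71581506031485 313.88636722075506 201.3481016882022 [-0.732, 0.4033, -0.5492]
top [0.4095, -0.0101, 0.9528] 51.41275370487148 323.1526416535304 200.18132737034244 [0.1583, 0.024, -0.9871]
wrist [0.1383, 0.6401, 0.384] 61.06919750796985 322.2448464547203 194.31789821750965 [0.2866, -0.1027, -0.9525]
press scene [([370.4, 221.9], 0.92)]
press top [([252.7, 208.4], 0.55), ([374.6, 190.3], 0.45)]
board_top scene [([287.6, 253.5], 0.56)]
board_top top [([373.4, 190.0], 0.79)]
wheel_center scene [([377.8, 160.5], 0.8), ([368.1, 220.5], 0.34)]
wheel_center top [([231.6, 200.4], 0.76)]
crank_mid scene [([394.1, 145.6], 0.55)]
crank_mid top [([202.4, 190.5], 0.6)]
tray_loop scene [([369.4, 227.8], 0.41), ([288.4, 259.0], 0.39)]
tray_loop top [([321.8, 198.1], 0.57)]
mould_mid scene [([372.0, 205.0], 0.74)]
mould_mid top [([252.0, 208.5], 0.89)]
jar_mid scene [([225.5, 208.2], 0.93), ([335.7, 302.9], 0.92), ([296.1, 318.2], 0.69), ([303.3, 187.6], 0.61)]
jar_mid top [([406.6, 105.2], 0.88), ([301.2, 293.9], 0.72), ([403.3, 304.7], 0.66), ([348.7, 190.4], 0.63)]
jar scene [([332.8, 318.9], 0.87), ([296.1, 332.2], 0.73), ([301.5, 199.6], 0.73), ([231.0, 217.2], 0.67)]
jar top [([305.6, 292.8], 0.94), ([364.3, 107.0], 0.9), ([347.0, 192.8], 0.82), ([401.8, 113.6], 0.76)]
mill_tall scene [([362.1, 284.9], 0.75)]
mill_tall top [([323.0, 131.6], 0.92)]
mill_short scene [([391.9, 271.7], 0.71)]
mill_short top [([275.9, 137.1], 0.65), ([255.7, 209.9], 0.22)]
bowl scene [([263.4, 287.2], 0.7)]
bowl top [([406.6, 166.9], 0.67), ([250.3, 208.5], 0.26)]
canister scene [([238.0, 250.4], 0.91), ([392.1, 270.8], 0.52), ([370.8, 207.0], 0.33)]
canister top [([415.6, 240.2], 0.97)]
[[-0.9425, 0.3343, -0.0], [0.3343, 0.9425, -0.0001], [0.0, -0.0001, -1.0]]
```

View pics/scene0.png

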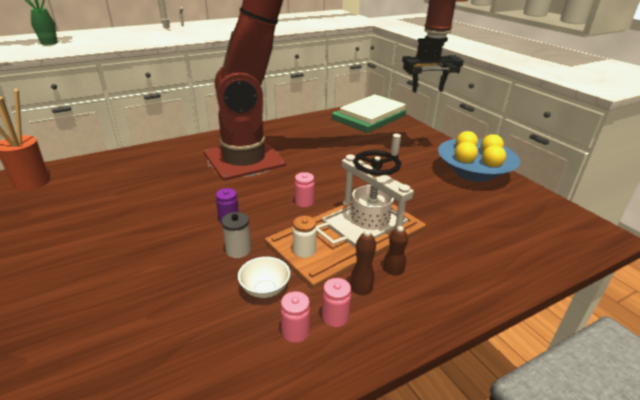

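View pics/top0.png

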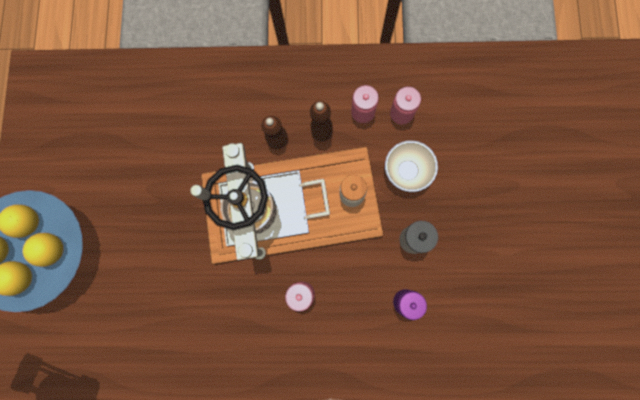

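The scene shows the press at about (372,190), with the white jar with a wooden lid on the board at (304,237), two mills at (365,262) and (397,250), the bowl at (264,278) and the canister at (236,235). In the top view there are five jar-shaped things: pink at (366,100), (406,103) and (299,296), purple at (411,305), and white at (353,190). Only the white one, standing on the board in front of the loop, fits.

```bash
python3 - <<'E'
from h import *
a=snapshot("scene");b=snapshot("top")
save(b,"crop1.png",(190,80,450,320),3)
pts={"wheel":((377.8,160.5),(231.6,200.4)),"crank":((394.1,145.6),(202.4,190.5)),"board_top":((287.6,253.5),(373.4,190)),"mouldmid":((372,205),(252,208.5)),"jarmid":None}
for k,v in pts.items():
    if v: p,e=tri([ray(a,v[0]),ray(b,v[1])]);print(k,pr(p),round(e,4))
c=[atz(b,q,0.02) for q in((367,149),(383,236),(212,262),(201,174))]
print("corners",[pr(x[:2]) for x in c])
ax=(c[0]+c[1]-c[2]-c[3]);print("len",np.linalg.norm(ax)/2,"front dir",pr(ax/np.linalg.norm(ax)), "mid front",pr((c[0]+c[1])/2))
print("loop",pr(atz(b,(321.8,198.1),.042)), "mould",pr(atz(b,(252,208.5),.061)))
print("jar lid top",pr(atz(b,(353,186),.09)),"jar foot",pr(atz(b,(347,192.8),.02)),"jm scene")
for d in pinpoint(a,"jar_mid"): print("jm scene",pr(d["xy"]),round(d["confidence"],2),pr(atz(a,d["xy"],.065)))
for d in pinpoint(b,"jar_mid"): print("jm top",pr(d["xy"]),round(d["confidence"],2),pr(atz(b,d["xy"],.065)))
for n,q in dict(mt=(323,131.6),ms=(275.9,137.1),bowl=(406.6,166.9),can=(415.6,240.2),pink1=(305.6,292.8),pink2=(364.3,107),pink3=(401.8,113.6)).items(): print(n,pr(atz(b,q,0)))
E
```

```text
wheel [0.5326, 0.1789, 0.1977] 0.0012
crank [0.5434, 0.2197, 0.2361] 0.0011
board_top [0.5791, -0.1006, 0.033] 0.0002
mouldmid [0.537, 0.169, 0.066] 0.0037
corners [[0.678, -0.0897], [0.4766, -0.1208], [0.4217, 0.2621], [0.6234, 0.2951]]
len 0.3877178977716991 front dir [0.1412, -0.99, 0.0] mid front [0.5773, -0.1052, 0.02]
loop [0.5603, 0.015, 0.042] mould [0.5358, 0.1666, 0.061]
jar lid top [0.5775, -0.0524, 0.09] jar foot [0.5756, -0.0419, 0.02] jm scene
jm scene [226.8, 208.7] 0.93 [0.374, -0.1811, 0.065]
jm scene [302.9, 187.5] 0.82 [0.3699, 0.0483, 0.065]
jm scene [305.6, 233.5] 0.78 [0.5658, -0.0445, 0.065]
jm scene [337.0, 300.2] 0.7 [0.7906, -0.0895, 0.065]
jm scene [303.8, 246.9] 0.65 [0.6096, -0.072, 0.065]
jm scene [296.4, 316.3] 0.64 [0.7901, -0.1809, 0.065]
jm top [405.2, 305.3] 0.92 [0.3297, -0.1571, 0.065]
jm top [350.1, 194.0] 0.81 [0.5648, -0.047, 0.065]
jm top [300.1, 295.9] 0.63 [0.3497, 0.061, 0.065]
jm top [362.2, 100.9] 0.58 [0.7767, -0.0777, 0.065]
jm top [406.2, 103.7] 0.57 [0.7685, -0.1757, 0.065]
mt [0.7281, 0.0123, 0.0]
ms [0.7161, 0.125, 0.0]
bowl [0.6392, -0.1829, 0.0]
can [0.4679, -0.1968, 0.0]
pink1 [0.3521, 0.0538, 0.0]
pink2 [0.7881, -0.0873, 0.0]
pink3 [0.7701, -0.1765, 0.0]
```

View pics/crop1.png

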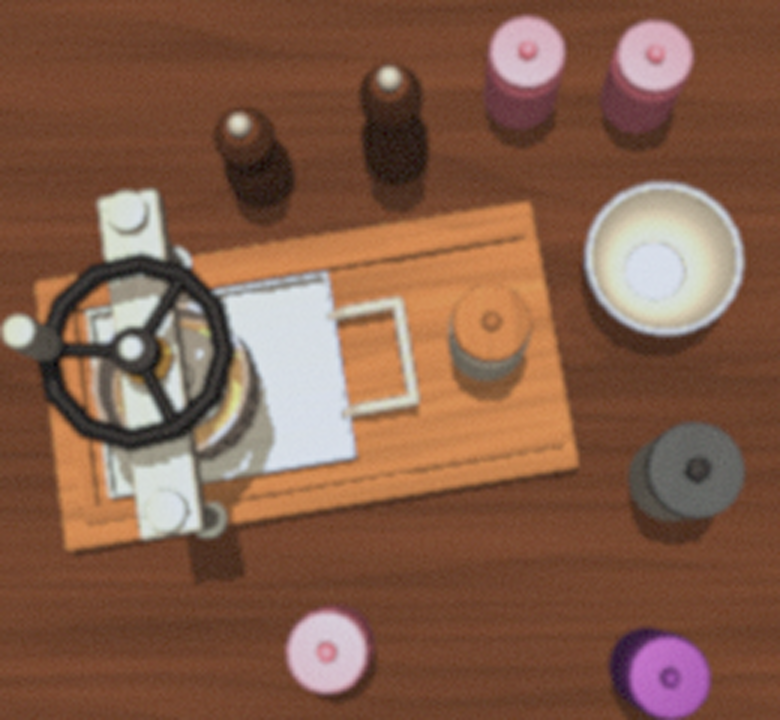

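The enlarged crop confirms it: the jar at crop pixel (490,335) is the white one with a wooden lid on the board, while the others are pink or purple. I'll move above it now, crossing at a safe height.

Request:
{"fn": "jog_arm", "kwargs": {
  "rows": [
    {"dp": [0,0,-0.04],"delta_rot": [0,0,7]},
    {"dp": [0,0,-0.075],"delta_rot": [0,0,14]},
    {"dp": [-0.549,-0.504,-0.075],"delta_rot": [0,0,76]},
    {"dp": [-0.549,-0.504,-0.075],"delta_rot": [0,0,76]},
    {"dp": [-0.549,-0.504,-0.075],"delta_rot": [0,0,76]},
    {"dp": [-0.549,-0.504,-0.075],"delta_rot": [0,0,76]},
    {"dp": [-0.549,-0.504,-0.075],"delta_rot": [0,0,76]},
    {"dp": [-0.549,-0.504,-0.075],"delta_rot": [0,0,76]},
    {"dp": [-0.549,-0.504,-0.075],"delta_rot": [0,0,76]},
    {"dp": [-0.549,-0.504,-0.075],"delta_rot": [0,0,152.4]},
    {"dp": [-0.549,-0.504,-0.075],"delta_rot": [0,0,152.4]},
    {"dp": [-0.549,-0.504,-0.075],"delta_rot": [0,0,152.4]}
  ],
  "fingers": 0.087
}}

```text
time_s: 2.55
position: [0.4129, 0.2424, 0.3229]
eef_rot: [[0.267, 0.964, 0.0], [0.964, -0.267, 0.001], [0.001, 0.0, -1.0]]
force: [1.3, 0.6, 0.1]
gripper_width: 0.0871
finger_force: 0.0
```

Request:
{"fn": "jog_arm", "kwargs": {
  "rows": [
    {"dp": [-0.237,0.224,0],"delta_rot": [0,0,66.4]},
    {"dp": [-0.237,0.224,0],"delta_rot": [0,0,66.4]},
    {"dp": [-0.237,0.224,0],"delta_rot": [0,0,66.4]},
    {"dp": [-0.237,0.224,0],"delta_rot": [0,0,66.4]},
    {"dp": [-0.237,0.224,0],"delta_rot": [0,0,66.4]},
    {"dp": [-0.237,0.224,0],"delta_rot": [0,0,66.4]},
    {"dp": [-0.237,0.224,0],"delta_rot": [0,0,66.4]},
    {"dp": [-0.237,0.224,0],"delta_rot": [0,0,66.4]},
    {"dp": [-0.237,0.224,0],"delta_rot": [0,0,66.4]},
    {"dp": [-0.237,0.224,0],"delta_rot": [0,0,66.4]},
    {"dp": [-0.237,0.224,0],"delta_rot": [0,0,66.4]},
    {"dp": [-0.237,0.224,0],"delta_rot": [0,0,66.4]}
  ]
}}

```text
time_s: 3.55
position: [0.5666, -0.0426, 0.3225]
eef_rot: [[0.989, 0.149, -0.0], [0.149, -0.989, 0.0], [-0.0, -0.0, -1.0]]
force: [0.1, -0.4, -0.3]
gripper_width: 0.0869
finger_force: 0.0
```

```bash
python3 - <<'E'
from h import *
st=read_state();print(pr(st["position"]),pr(st["eef_rot"]),pr(st["joints"]))
w=snapshot("wrist");b=snapshot("top");a=snapshot("scene");save(w,"w1.png");print(pr(w["origin"]))
for t in("jar_mid","jar","tray_loop","board_top","bowl","wheel_center","crank_mid"):
  for n,s in(("w",w),("t",b),("s",a)):
    z=dict(jar_mid=.065,jar=.02,tray_loop=.042,board_top=.02,bowl=0,wheel_center=.207,crank_mid=.237)[t]
    print(t,n,[(pr(d["xy"]),round(d["confidence"],2),pr(atz(s,d["xy"],z)[:2])) for d in pinpoint(s,t)[:6] if .44<atz(s,d["xy"],z)[0]<.7])
E
```

```text
[0.5666, -0.0426, 0.3225] [[0.9888, 0.149, -0.0002], [0.149, -0.9888, 0.0001], [-0.0002, -0.0001, -1.0]] [-0.6932, 0.1567, 0.7893, 1.5829, -0.1119, 1.4488, -1.3175]
[0.6499, -0.0306, 0.4598]
jar_mid w []
jar_mid t []
jar_mid s [([305.6, 233.5], 0.67, [0.5658, -0.0445]), ([371.0, 207.5], 0.61, [0.5453, 0.1645])]
jar w []
jar t []
jar s [([303.8, 248.0], 0.6, [0.5648, -0.0489]), ([308.0, 234.1], 0.45, [0.5193, -0.0131])]
tray_loop w [([282.7, 155.5], 0.77, [0.5614, 0.006])]
tray_loop t []
tray_loop s [([327.0, 236.6], 0.72, [0.5755, 0.0114])]
board_top w [([371.9, 145.6], 0.67, [0.587, -0.1054]), ([434.1, 120.4], 0.32, [0.6305, -0.1775])]
board_top t []
board_top s [([285.9, 256.8], 0.84, [0.5745, -0.1031])]
bowl w [([432.2, 121.4], 0.73, [0.6279, -0.182]), ([44.4, 195.7], 0.73, [0.4441, 0.3388])]
bowl t [([233.4, 198.7], 0.68, [0.568, 0.2229]), ([249.6, 208.0], 0.68, [0.5457, 0.1844])]
bowl s [([264.8, 287.7], 0.72, [0.6287, -0.1826]), ([367.8, 223.5], 0.64, [0.5307, 0.1707])]
wheel_center w [([42.8, 195.0], 0.74, [0.5372, 0.1737])]
wheel_center t [([235.2, 198.7], 0.69, [0.5335, 0.169])]
wheel_center s [([379.1, 160.6], 0.62, [0.5486, 0.1717])]
crank_mid w []
crank_mid t [([202.3, 193.8], 0.75, [0.5379, 0.2203])]
crank_mid s [([393.3, 145.8], 0.44, [0.5449, 0.2145])]
```

Request:
{"fn": "jog_arm", "kwargs": {
  "rows": [
    {"dp": [-0.001,0.003,0.041]},
    {"dp": [-0.001,0.003,0.082]},
    {"dp": [-0.001,0.003,0.123]},
    {"dp": [-0.001,0.003,0.16]},
    {"dp": [-0.001,0.003,0.19]},
    {"dp": [-0.001,0.003,0.215]},
    {"dp": [-0.001,0.003,0.23]},
    {"dp": [-0.001,0.003,0.238]},
    {"dp": [-0.001,0.003,0.238]},
    {"dp": [-0.001,0.003,0.238]}
  ]
}}

```text
invalid input at $.rows[0]: expected keys dp, delta_rot
```

Request:
{"fn": "jog_arm", "kwargs": {
  "rows": [
    {"dp": [0,0,0]},
    {"dp": [0,0,0]},
    {"dp": [0,0,0]},
    {"dp": [0,0,0]},
    {"dp": [0,0,0]},
    {"dp": [0,0,0]}
  ],
  "fingers": 0.045,
  "force": 20
}}

```text
invalid input at $.rows[0]: expected keys dp, delta_rot
```

Request:
{"fn": "jog_arm", "kwargs": {
  "rows": [
    {"dp": [-0.001,0.003,0.041],"delta_rot": [0,0,0]},
    {"dp": [-0.001,0.003,0.082],"delta_rot": [0,0,0]},
    {"dp": [-0.001,0.003,0.123],"delta_rot": [0,0,0]},
    {"dp": [-0.001,0.003,0.16],"delta_rot": [0,0,0]},
    {"dp": [-0.001,0.003,0.19],"delta_rot": [0,0,0]},
    {"dp": [-0.001,0.003,0.215],"delta_rot": [0,0,0]},
    {"dp": [-0.001,0.003,0.23],"delta_rot": [0,0,0]},
    {"dp": [-0.001,0.003,0.238],"delta_rot": [0,0,0]},
    {"dp": [-0.001,0.003,0.238],"delta_rot": [0,0,0]}
  ]
}}

```text
time_s: 5.5
position: [0.5651, -0.046, 0.0831]
eef_rot: [[0.989, 0.147, -0.003], [0.147, -0.989, -0.001], [-0.003, 0.0, -1.0]]
force: [-0.2, 0.0, -0.7]
gripper_width: 0.087
finger_force: 0.0
```

Request:
{"fn": "jog_arm", "kwargs": {
  "rows": [
    {"dp": [0,0,0],"delta_rot": [0,0,0]},
    {"dp": [0,0,0],"delta_rot": [0,0,0]},
    {"dp": [0,0,0],"delta_rot": [0,0,0]},
    {"dp": [0,0,0],"delta_rot": [0,0,0]},
    {"dp": [0,0,0],"delta_rot": [0,0,0]},
    {"dp": [0,0,0],"delta_rot": [0,0,0]}
  ],
  "fingers": 0.045,
  "force": 20
}}

```text
time_s: 6.0
position: [0.5669, -0.0471, 0.0856]
eef_rot: [[0.989, 0.146, 0.002], [0.146, -0.989, -0.001], [0.002, 0.001, -1.0]]
force: [-0.4, -5.0, 7.3]
gripper_width: 0.0572
finger_force: 20.0
```

Request:
{"fn": "jog_arm", "kwargs": {
  "rows": [
    {"dp": [0,0,-0.025],"delta_rot": [0,0,0]},
    {"dp": [0,0,-0.06],"delta_rot": [0,0,0]},
    {"dp": [0,0,-0.1],"delta_rot": [0,0,0]},
    {"dp": [-0.003,0.02,-0.12],"delta_rot": [0,0,0]},
    {"dp": [-0.007,0.055,-0.12],"delta_rot": [0,0,0]},
    {"dp": [-0.012,0.095,-0.12],"delta_rot": [0,0,0]},
    {"dp": [-0.018,0.135,-0.12],"delta_rot": [0,0,0]},
    {"dp": [-0.024,0.175,-0.12],"delta_rot": [0,0,0]},
    {"dp": [-0.029,0.215,-0.12],"delta_rot": [0,0,0]},
    {"dp": [-0.033,0.245,-0.12],"delta_rot": [0,0,0]},
    {"dp": [-0.035,0.26,-0.11],"delta_rot": [0,0,0]},
    {"dp": [-0.035,0.26,-0.08],"delta_rot": [0,0,0]}
  ]
}}

```text
time_s: 7.0
position: [0.5697, -0.3146, 0.1677]
eef_rot: [[0.99, 0.141, 0.005], [0.141, -0.99, -0.004], [0.004, 0.005, -1.0]]
force: [0.5, -0.6, -2.2]
gripper_width: 0.0574
finger_force: 20.0
```

Request:
{"fn": "jog_arm", "kwargs": {
  "rows": [
    {"dp": [0,0,0.03],"delta_rot": [0,0,0]},
    {"dp": [0,0,0.06],"delta_rot": [0,0,0]},
    {"dp": [0,0,0.08],"delta_rot": [0,0,0]},
    {"dp": [0,0,0.09],"delta_rot": [0,0,0]},
    {"dp": [0,0,0.095],"delta_rot": [0,0,0]},
    {"dp": [0,0,0.097],"delta_rot": [0,0,0]},
    {"dp": [0,0,0.097],"delta_rot": [0,0,0]}
  ]
}}

```text
time_s: 7.58
position: [0.5701, -0.3085, 0.0683]
eef_rot: [[0.989, 0.147, 0.001], [0.147, -0.989, -0.0], [0.001, 0.0, -1.0]]
force: [-0.1, 0.2, -2.5]
gripper_width: 0.0575
finger_force: 20.0
```

```bash
python3 - <<'E'
from h import *
st=read_state();print(pr(st["position"]),pr(st["force"]),st["time_s"])
b=snapshot("top");a=snapshot("scene")
save(a,"s2.png",(170,90,490,330),2.4)
print([(pr(d["xy"]),round(d["confidence"],2),pr(atz(a,d["xy"],0)[:2])) for d in pinpoint(a,"jar")])
for t in("bowl","tray_loop","wheel_center","crank_mid","board_top","mould_mid"):
  z=dict(tray_loop=.042,board_top=.02,bowl=0,wheel_center=.207,crank_mid=.237,mould_mid=.061)[t]
  for n,s in(("t",b),("s",a)):
    print(t,n,[(pr(d["xy"]),round(d["confidence"],2),pr(atz(s,d["xy"],z)[:2])) for d in pinpoint(s,t)[:2]])
E
```

```text
[0.5701, -0.3085, 0.0683] [-0.1029, 0.2358, -2.5372] 7.5833
[([333.1, 316.3], 0.88, [0.7748, -0.0864]), ([231.7, 219.8], 0.84, [0.3393, -0.1618]), ([298.1, 334.3], 0.83, [0.7824, -0.1739]), ([203.8, 287.4], 0.8, [0.563, -0.3062]), ([303.5, 202.7], 0.8, [0.3541, 0.0584])]
bowl t [([405.1, 171.6], 0.62, [0.628, -0.179])]
bowl s [([263.0, 289.9], 0.95, [0.6332, -0.189])]
tray_loop t [([323.9, 194.4], 0.83, [0.5686, 0.0103])]
tray_loop s [([324.3, 233.1], 0.64, [0.5598, 0.0124]), ([368.6, 222.0], 0.26, [0.572, 0.1407])]
wheel_center t [([232.0, 197.1], 0.6, [0.5366, 0.1749])]
wheel_center s [([239.1, 249.3], 0.45, [0.715, -0.2579]), ([395.4, 267.5], 0.42, [0.8852, -0.0358])]
crank_mid t [([203.2, 194.2], 0.54, [0.5372, 0.2187])]
crank_mid s [([396.5, 144.4], 0.69, [0.5421, 0.2268]), ([368.9, 220.6], 0.16, [0.7828, -0.0237])]
board_top t [([375.4, 188.1], 0.86, [0.5857, -0.1067])]
board_top s [([285.1, 254.3], 0.96, [0.5651, -0.1009]), ([361.2, 289.4], 0.62, [0.7521, -0.001])]
mould_mid t [([250.6, 208.7], 0.87, [0.5354, 0.1697])]
mould_mid s [([371.0, 207.3], 0.9, [0.5397, 0.1688])]
```

Request:
{"fn": "jog_arm", "kwargs": {
  "rows": [
    {"dp": [0,0,0.002],"delta_rot": [0,0,0]},
    {"dp": [0,0,0.003],"delta_rot": [0,0,0]},
    {"dp": [0,0,0.003],"delta_rot": [0,0,0]}
  ]
}}

```text
time_s: 8.58
position: [0.5699, -0.3085, 0.0656]
eef_rot: [[0.989, 0.147, 0.001], [0.147, -0.989, 0.0], [0.001, -0.0, -1.0]]
force: [-3.2, 3.2, 8.7]
gripper_width: 0.0575
finger_force: 20.0
```

Request:
{"fn": "jog_arm", "kwargs": {
  "rows": [
    {"dp": [0,0,0],"delta_rot": [0,0,0]},
    {"dp": [0,0,0],"delta_rot": [0,0,0]},
    {"dp": [0,0,0],"delta_rot": [0,0,0]},
    {"dp": [0,0,-0.03],"delta_rot": [0,0,0]},
    {"dp": [0,0,-0.07],"delta_rot": [0,0,0]},
    {"dp": [0,0,-0.11],"delta_rot": [0,0,0]},
    {"dp": [0,0,-0.15],"delta_rot": [0,0,0]},
    {"dp": [0,0,-0.19],"delta_rot": [0,0,0]},
    {"dp": [0.003,-0.03,-0.215],"delta_rot": [0,0,0]},
    {"dp": [0.006,-0.06,-0.24],"delta_rot": [0,0,0]},
    {"dp": [0.009,-0.095,-0.265],"delta_rot": [0,0,0]},
    {"dp": [0.012,-0.13,-0.28],"delta_rot": [0,0,0]}
  ],
  "fingers": 0.087
}}

```text
time_s: 9.58
position: [0.5624, -0.1779, 0.347]
eef_rot: [[0.989, 0.145, 0.003], [0.145, -0.989, -0.001], [0.002, 0.001, -1.0]]
force: [1.4, 0.9, 0.8]
gripper_width: 0.0867
finger_force: 0.0
```

Request:
{"fn": "jog_arm", "kwargs": {
  "rows": [
    {"dp": [0.004,-0.04,0],"delta_rot": [0,0,0]},
    {"dp": [0.007,-0.08,0],"delta_rot": [0,0,0]},
    {"dp": [0.011,-0.12,0],"delta_rot": [0,0,0]},
    {"dp": [0.014,-0.16,0],"delta_rot": [0,0,0]},
    {"dp": [0.018,-0.2,0],"delta_rot": [0,0,0]},
    {"dp": [0.022,-0.24,0],"delta_rot": [0,0,0]},
    {"dp": [0.025,-0.28,0],"delta_rot": [0,0,0]},
    {"dp": [0.029,-0.32,0],"delta_rot": [0,0,0]},
    {"dp": [0.033,-0.36,0],"delta_rot": [0,0,0]},
    {"dp": [0.036,-0.4,0],"delta_rot": [0,0,0]},
    {"dp": [0.036,-0.4,0],"delta_rot": [0,0,0]}
  ],
  "fingers": 0.06
}}

```text
time_s: 10.5
position: [0.5367, 0.233, 0.3432]
eef_rot: [[0.987, 0.158, -0.002], [0.158, -0.987, 0.002], [-0.002, -0.002, -1.0]]
force: [-1.6, 0.6, -1.0]
gripper_width: 0.0598
finger_force: 0.0
```

```bash
python3 - <<'E'
from h import *
st=read_state();print(pr(st["position"]),pr(st["force"]),st["time_s"],pr(st["joints"]))
w=snapshot("wrist");a=snapshot("scene");b=snapshot("top")
im=np.hstack([cv2.resize(w["img"],(400,250)),cv2.resize(a["img"],(400,250))]);cv2.imwrite("pics/c3.png",im[:,:,::-1])
rs={}
for t in("wheel_center","crank_mid"):
  z=dict(wheel_center=.207,crank_mid=.237)[t]
  for n,s in(("w",w),("s",a),("t",b)):
    print(t,n,[(pr(d["xy"]),round(d["confidence"],2),pr(atz(s,d["xy"],z)[:2])) for d in pinpoint(s,t)[:2]])
print("jar",[(pr(d["xy"]),round(d["confidence"],2),pr(atz(b,d["xy"],0.0)[:2])) for d in pinpoint(b,"jar")])
E
```

```text
[0.5367, 0.233, 0.3432] [-1.5759, 0.6279, -0.957] 10.5 [-0.9889, 0.1795, 0.5937, 1.4987, -0.1028, 1.4953, -1.8065]
wheel_center w [([392.4, 199.2], 0.95, [0.5389, 0.1728])]
wheel_center s [([377.0, 160.1], 0.91, [0.544, 0.1686]), ([263.4, 285.1], 0.69, [0.8193, -0.254])]
wheel_center t [([234.9, 197.6], 0.88, [0.5356, 0.1696])]
crank_mid w [([515.9, 31.3], 0.32, [0.6736, 0.1269])]
crank_mid s [([397.1, 142.2], 0.47, [0.5324, 0.2362])]
crank_mid t [([203.8, 192.0], 0.45, [0.5411, 0.2178])]
jar [([462.8, 193.3], 0.94, [0.575, -0.3097]), ([407.0, 299.6], 0.9, [0.3362, -0.1723]), ([364.0, 111.0], 0.86, [0.778, -0.0864]), ([401.0, 115.6], 0.63, [0.7651, -0.1744]), ([303.5, 292.7], 0.63, [0.3523, 0.0585])]
```

View pics/c3.png

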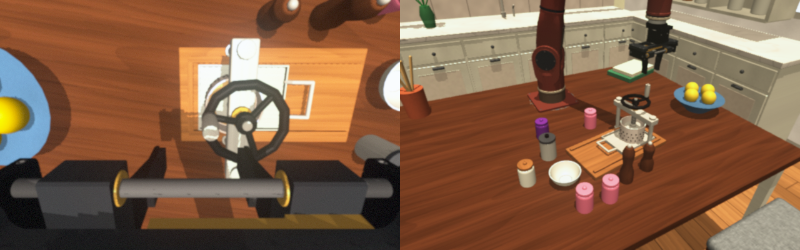

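The jar stands upright on the bare counter at (527,173) in the right half. In the wrist view the crank handle is at about (211,130) and the hub at (246,123). I'll enlarge the handle to get its axis.

```bash
python3 - <<'E'
from h import *
w=snapshot("wrist");save(w,"w4.png",(280,120,480,270),4)
print(pr(w["origin"]),pr(w["rotation"]))
E
```

```text
[0.6228, 0.2339, 0.4821] [[0.1459, -0.9429, -0.2996], [-0.9893, -0.1391, -0.0439], [-0.0003, 0.3028, -0.9531]]
```

View pics/w4.png

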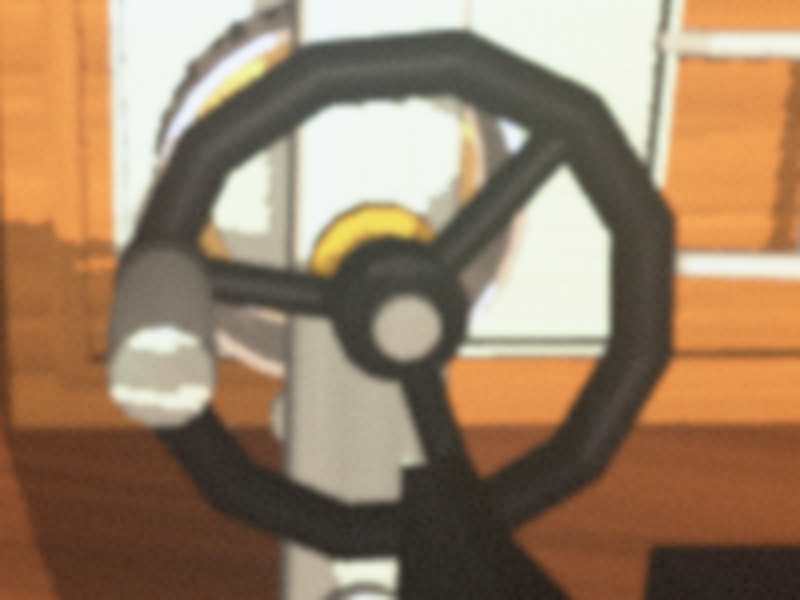

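The crop shows the handle's top centre at crop (162,376), which is pixel (320.5,214), and the screw end at (408,327), pixel (382,201.8).

```bash
python3 - <<'E'
from h import *
w=snapshot("wrist");b=snapshot("top")
for r in(.007,.0096):
  p=atz(w,(320.5,214),.255+r);c=atz(w,(382,201.8),.203+r);d=p-c
  print(pr(p),pr(c),np.linalg.norm(d[:2]),np.degrees(np.arctan2(d[1],d[0])))
st=read_state();R=np.array(st["eef_rot"]);print(pr(st["position"]),pr(R.T@(p-st["position"])))
# full turn in tool axes, 12 rows x 30 deg
c=np.array([.537,.1735])
print("top view crank",pr(atz(b,(196+.0,191),.2646)))
E
```

```text
[0.5392, 0.2231, 0.262] [0.538, 0.1705, 0.21] 0.05260124696599661 88.72337448891786
[0.5402, 0.2232, 0.2646] [0.5388, 0.1711, 0.2126] 0.05212801024231074 88.51665485879396
[0.5393, 0.2227, 0.3446] [0.0009, -0.0004, 0.08]
top view crank [0.5379, 0.2224, 0.2646]
```

Request:
{"fn": "jog_arm", "kwargs": {
  "rows": [
    {"dp": [0.001,0,0.03],"delta_rot": [0,0,0]},
    {"dp": [0.001,0,0.06],"delta_rot": [0,0,0]},
    {"dp": [0.001,0,0.08],"delta_rot": [0,0,0]},
    {"dp": [0.001,0,0.092],"delta_rot": [0,0,0]},
    {"dp": [0.001,0,0.095],"delta_rot": [0,0,0]},
    {"dp": [0.001,0,0.095],"delta_rot": [0,0,0]}
  ]
}}

```text
time_s: 11.65
position: [0.5402, 0.2231, 0.2494]
eef_rot: [[0.989, 0.147, -0.0], [0.147, -0.989, -0.001], [-0.001, 0.0, -1.0]]
force: [0.6, -0.1, 0.3]
gripper_width: 0.06
finger_force: 0.0
```

Request:
{"fn": "jog_arm", "kwargs": {
  "rows": [
    {"dp": [0,0,0],"delta_rot": [0,0,0]},
    {"dp": [0,0,0],"delta_rot": [0,0,0]},
    {"dp": [0,0,0],"delta_rot": [0,0,0]},
    {"dp": [0,0,0],"delta_rot": [0,0,0]},
    {"dp": [0,0,0],"delta_rot": [0,0,0]},
    {"dp": [0,0,0],"delta_rot": [0,0,0]}
  ],
  "fingers": 0.01,
  "force": 20
}}

```text
time_s: 12.15
position: [0.5403, 0.2232, 0.2498]
eef_rot: [[0.989, 0.147, 0.0], [0.147, -0.989, 0.0], [0.0, -0.0, -1.0]]
force: [-0.6, 0.2, -0.8]
gripper_width: 0.0279
finger_force: 0.0
```

Request:
{"fn": "jog_arm", "kwargs": {
  "rows": [
    {"dp": [0,0,0],"delta_rot": [0,0,0]},
    {"dp": [0,0,0],"delta_rot": [0,0,0]},
    {"dp": [0,0,0],"delta_rot": [0,0,0]}
  ]
}}

```text
time_s: 12.4
position: [0.5402, 0.2236, 0.2497]
eef_rot: [[0.989, 0.147, 0.0], [0.147, -0.989, 0.001], [0.0, -0.0, -1.0]]
force: [-0.3, 2.9, 0.4]
gripper_width: 0.0201
finger_force: 20.0
```

Request:
{"fn": "jog_arm", "kwargs": {
  "rows": [
    {"dp": [-0.0136,-0.0007,-0.0004],"delta_rot": [0,0,0]},
    {"dp": [-0.0268,0.0021,-0.0008],"delta_rot": [0,0,0]},
    {"dp": [-0.0389,0.0083,-0.0012],"delta_rot": [0,0,0]},
    {"dp": [-0.049,0.0174,-0.0017],"delta_rot": [0,0,0]},
    {"dp": [-0.0564,0.0287,-0.0021],"delta_rot": [0,0,0]},
    {"dp": [-0.0606,0.0417,-0.0025],"delta_rot": [0,0,0]}
  ]
}}

```text
time_s: 12.9
position: [0.4862, 0.1726, 0.2521]
eef_rot: [[0.989, 0.148, 0.001], [0.148, -0.989, 0.001], [0.001, -0.0, -1.0]]
force: [7.4, 3.2, -7.7]
gripper_width: 0.0199
finger_force: 20.0
```

Request:
{"fn": "jog_arm", "kwargs": {
  "rows": [
    {"dp": [0.0021,0.0268,-0.0008],"delta_rot": [0,0,0]},
    {"dp": [0.0174,0.049,-0.0017],"delta_rot": [0,0,0]},
    {"dp": [0.0417,0.0606,-0.0025],"delta_rot": [0,0,0]},
    {"dp": [0.0685,0.0585,-0.0033],"delta_rot": [0,0,0]},
    {"dp": [0.0907,0.0432,-0.0042],"delta_rot": [0,0,0]},
    {"dp": [0.1023,0.0189,-0.005],"delta_rot": [0,0,0]},
    {"dp": [0.1001,-0.0079,-0.0058],"delta_rot": [0,0,0]},
    {"dp": [0.0849,-0.0301,-0.0067],"delta_rot": [0,0,0]},
    {"dp": [0.0606,-0.0417,-0.0075],"delta_rot": [0,0,0]},
    {"dp": [0.0338,-0.0395,-0.0083],"delta_rot": [0,0,0]},
    {"dp": [0.0116,-0.0243,-0.0092],"delta_rot": [0,0,0]},
    {"dp": [0,0,-0.01],"delta_rot": [0,0,0]}
  ]
}}

```text
time_s: 13.9
position: [0.4854, 0.1736, 0.2621]
eef_rot: [[0.989, 0.151, 0.001], [0.151, -0.989, 0.0], [0.001, -0.0, -1.0]]
force: [14.1, 2.7, -13.8]
gripper_width: 0.0199
finger_force: 20.0
```

```bash
python3 - <<'E'
from h import *
st=read_state();print(pr(st["position"]),pr(st["force"]),st["time_s"],pr(st["joints"]),st["gripper_width"])
w=snapshot("wrist")
for t in("wheel_center","crank_mid"): print(t,[(pr(d["xy"]),round(d["confidence"],2),pr(atz(w,d["xy"],.22)[:2])) for d in pinpoint(w,t)[:2]])
st=read_state();print(pr(st["position"]),pr(st["force"]))
E
```

```text
[0.4854, 0.1736, 0.2621] [14.0995, 2.6739, -13.8317] 13.9 [-1.0481, 0.0354, 0.6416, 1.7944, -0.0216, 1.3175, -1.8211] 0.019938590137717833
wheel_center [([339.7, 150.1], 0.98, [0.5382, 0.1718]), ([488.2, 120.6], 0.43, [0.565, 0.0981])]
crank_mid [([320.4, 262.9], 0.78, [0.47, 0.1719])]
[0.4865, 0.1694, 0.2624] [-0.4403, -2.2268, -0.3466]
```

Request:
{"fn": "jog_arm", "kwargs": {
  "rows": [
    {"dp": [0.0021,0.0268,-0.0008],"delta_rot": [0,0,0]},
    {"dp": [0.0174,0.049,-0.0017],"delta_rot": [0,0,0]},
    {"dp": [0.0417,0.0606,-0.0025],"delta_rot": [0,0,0]},
    {"dp": [0.0685,0.0585,-0.0033],"delta_rot": [0,0,0]},
    {"dp": [0.0907,0.0432,-0.0042],"delta_rot": [0,0,0]},
    {"dp": [0.1023,0.0189,-0.005],"delta_rot": [0,0,0]},
    {"dp": [0.1001,-0.0079,-0.0058],"delta_rot": [0,0,0]},
    {"dp": [0.0849,-0.0301,-0.0067],"delta_rot": [0,0,0]},
    {"dp": [0.0606,-0.0417,-0.0075],"delta_rot": [0,0,0]},
    {"dp": [0.0338,-0.0395,-0.0083],"delta_rot": [0,0,0]},
    {"dp": [0.0116,-0.0243,-0.0092],"delta_rot": [0,0,0]},
    {"dp": [0,0,-0.01],"delta_rot": [0,0,0]}
  ]
}}

```text
time_s: 15.05
position: [0.4854, 0.1744, 0.2722]
eef_rot: [[0.989, 0.151, 0.001], [0.151, -0.989, 0.0], [0.001, -0.0, -1.0]]
force: [12.0, 2.6, -12.0]
gripper_width: 0.0201
finger_force: 20.0
```

Request:
{"fn": "jog_arm", "kwargs": {
  "rows": [
    {"dp": [0.0021,0.0268,-0.0008],"delta_rot": [0,0,0]},
    {"dp": [0.0174,0.049,-0.0017],"delta_rot": [0,0,0]},
    {"dp": [0.0417,0.0606,-0.0025],"delta_rot": [0,0,0]},
    {"dp": [0.0685,0.0585,-0.0033],"delta_rot": [0,0,0]},
    {"dp": [0.0907,0.0432,-0.0042],"delta_rot": [0,0,0]},
    {"dp": [0.1023,0.0189,-0.005],"delta_rot": [0,0,0]},
    {"dp": [0.1001,-0.0079,-0.0058],"delta_rot": [0,0,0]},
    {"dp": [0.0849,-0.0301,-0.0067],"delta_rot": [0,0,0]},
    {"dp": [0.0606,-0.0417,-0.0075],"delta_rot": [0,0,0]},
    {"dp": [0.0338,-0.0395,-0.0083],"delta_rot": [0,0,0]},
    {"dp": [0.0116,-0.0243,-0.0092],"delta_rot": [0,0,0]},
    {"dp": [0,0,-0.01],"delta_rot": [0,0,0]}
  ]
}}

```text
time_s: 16.05
position: [0.4854, 0.1744, 0.2822]
eef_rot: [[0.988, 0.151, 0.001], [0.151, -0.988, 0.001], [0.001, -0.0, -1.0]]
force: [11.4, 2.6, -11.9]
gripper_width: 0.02
finger_force: 20.0
```

Request:
{"fn": "jog_arm", "kwargs": {
  "rows": [
    {"dp": [0.0021,0.0268,-0.0008],"delta_rot": [0,0,0]},
    {"dp": [0.0174,0.049,-0.0017],"delta_rot": [0,0,0]},
    {"dp": [0.0417,0.0606,-0.0025],"delta_rot": [0,0,0]},
    {"dp": [0.0685,0.0585,-0.0033],"delta_rot": [0,0,0]},
    {"dp": [0.0907,0.0432,-0.0042],"delta_rot": [0,0,0]},
    {"dp": [0.1023,0.0189,-0.005],"delta_rot": [0,0,0]},
    {"dp": [0.1023,0.0189,-0.005],"delta_rot": [0,0,0]},
    {"dp": [0.1023,0.0189,-0.005],"delta_rot": [0,0,0]}
  ]
}}

```text
time_s: 16.72
position: [0.5907, 0.1713, 0.2871]
eef_rot: [[0.989, 0.15, -0.001], [0.15, -0.989, -0.0], [-0.001, 0.0, -1.0]]
force: [-0.7, 1.0, 2.4]
gripper_width: 0.0201
finger_force: 20.0
```

Request:
{"fn": "jog_arm", "kwargs": {
  "rows": [
    {"dp": [0,0,0],"delta_rot": [0,0,0]},
    {"dp": [0,0,0],"delta_rot": [0,0,0]},
    {"dp": [0,0,0],"delta_rot": [0,0,0]},
    {"dp": [0,0,0],"delta_rot": [0,0,0]},
    {"dp": [0,0,-0.03],"delta_rot": [0,0,0]},
    {"dp": [0,0,-0.065],"delta_rot": [0,0,-5]},
    {"dp": [-0.008,0.02,-0.075],"delta_rot": [0,0,-12]},
    {"dp": [-0.02,0.05,-0.075],"delta_rot": [0,0,-19]},
    {"dp": [-0.032,0.08,-0.075],"delta_rot": [0,0,-26]},
    {"dp": [-0.045,0.11,-0.075],"delta_rot": [0,0,-33]},
    {"dp": [-0.053,0.1285,-0.075],"delta_rot": [0,0,-40]},
    {"dp": [-0.053,0.1285,-0.075],"delta_rot": [0,0,-47]}
  ],
  "fingers": 0.05
}}

```text
time_s: 17.72
position: [0.5558, 0.0279, 0.363]
eef_rot: [[0.568, 0.823, 0.001], [0.823, -0.568, 0.0], [0.001, 0.001, -1.0]]
force: [0.5, -1.3, 0.3]
gripper_width: 0.05
finger_force: 0.0
```

Request:
{"fn": "jog_arm", "kwargs": {
  "rows": [
    {"dp": [0,0,0],"delta_rot": [0,0,-7]},
    {"dp": [0,0,0],"delta_rot": [0,0,-14]},
    {"dp": [0,0,0],"delta_rot": [0,0,-21]},
    {"dp": [0,0,0.02],"delta_rot": [0,0,-28]},
    {"dp": [0,0,0.04],"delta_rot": [0,0,-35]},
    {"dp": [0,0,0.06],"delta_rot": [0,0,-42.5]},
    {"dp": [0,0,0.08],"delta_rot": [0,0,-42.5]},
    {"dp": [0,0,0.08],"delta_rot": [0,0,-42.5]}
  ],
  "fingers": 0
}}

```text
time_s: 18.38
position: [0.5549, 0.034, 0.2786]
eef_rot: [[-0.138, 0.99, -0.005], [0.99, 0.138, -0.001], [-0.0, -0.005, -1.0]]
force: [-1.0, 0.5, -0.8]
gripper_width: 0.0054
finger_force: 0.0
```

```bash
python3 - <<'E'
from h import *
st=read_state();print(pr(st["position"]),pr(st["eef_rot"]),pr(st["force"]),st["time_s"],pr(st["joints"]),st["gripper_width"])
w=snapshot("wrist");a=snapshot("scene");b=snapshot("top")
im=np.vstack([w["img"][:,:],]) ; save(w,"w5.png",None,1)
save(a,"s5.png",(210,110,450,290),3)
for t,z in(("tray_loop",.042),("board_top",.02),("bowl",0),("canister",0)):
  for n,s in(("w",w),("s",a),("t",b)):
    print(t,n,[(pr(d["xy"]),round(d["confidence"],2),pr(atz(s,d["xy"],z)[:2])) for d in pinpoint(s,t)[:2]])
E
```

```text
[0.5549, 0.034, 0.2786] [[-0.1384, 0.9904, -0.0052], [0.9904, 0.1384, -0.0012], [-0.0004, -0.0053, -1.0]] [-1.0387, 0.5293, -0.7648] 18.3833 [-0.7917, 0.1429, 0.729, 1.677, -0.0963, 1.3639, 0.0914] 0.00543861771215881
tray_loop w [([329.8, 187.8], 0.88, [0.5666, 0.0075])]
tray_loop s [([326.0, 236.9], 0.79, [0.5754, 0.0085])]
tray_loop t []
board_top w [([325.8, 262.6], 0.93, [0.5776, -0.1007])]
board_top s [([283.9, 255.4], 0.78, [0.5675, -0.1053])]
board_top t [([375.9, 191.6], 0.65, [0.5776, -0.1076])]
bowl w []
bowl s [([262.3, 287.2], 0.84, [0.6245, -0.1871])]
bowl t [([404.2, 169.5], 0.83, [0.633, -0.1771]), ([466.6, 187.8], 0.37, [0.5879, -0.3192])]
canister w []
canister s [([237.5, 250.7], 0.72, [0.4748, -0.1933])]
canister t [([414.4, 241.6], 0.81, [0.4647, -0.1939])]
```

View pics/w5.png

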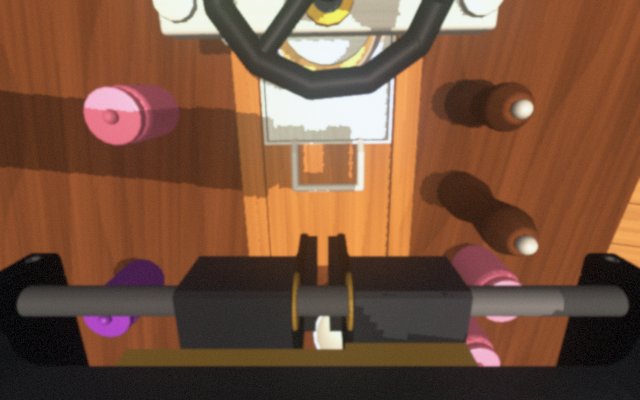

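View pics/s5.png

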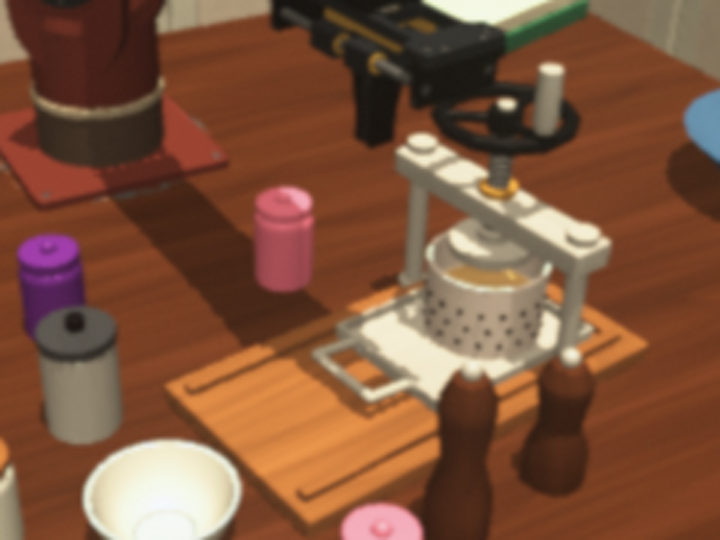

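The wrist view shows the loop's front bar at row 188 (columns 293–362) and the gap behind it up to row 143. The scene crop shows the plate at (487,240) clear above the mould rim, with the bystanders in place. I'll turn back so the jaws close along the pull direction, keeping the hand's body away from the press.

Request:
{"fn": "jog_arm", "kwargs": {
  "rows": [
    {"dp": [-0.026,0.004,0],"delta_rot": [0,0,7]},
    {"dp": [-0.026,0.004,0],"delta_rot": [0,0,14]},
    {"dp": [-0.026,0.004,0],"delta_rot": [0,0,21]},
    {"dp": [-0.026,0.004,0],"delta_rot": [0,0,28]},
    {"dp": [-0.026,0.004,0],"delta_rot": [0,0,35]},
    {"dp": [-0.026,0.004,0],"delta_rot": [0,0,42]},
    {"dp": [-0.026,0.004,0],"delta_rot": [0,0,49]},
    {"dp": [-0.026,0.004,0],"delta_rot": [0,0,56]},
    {"dp": [-0.026,0.004,0],"delta_rot": [0,0,63]},
    {"dp": [-0.026,0.004,0],"delta_rot": [0,0,70]},
    {"dp": [-0.026,0.004,0],"delta_rot": [0,0,77]},
    {"dp": [-0.026,0.004,0],"delta_rot": [0,0,84]}
  ],
  "fingers": 0.04
}}

```text
time_s: 20.13
position: [0.5644, 0.0092, 0.2821]
eef_rot: [[0.972, 0.235, -0.0], [0.235, -0.972, -0.0], [-0.0, 0.0, -1.0]]
force: [0.1, 0.3, -0.2]
gripper_width: 0.0399
finger_force: 0.0
```

Request:
{"fn": "jog_arm", "kwargs": {
  "rows": [
    {"dp": [0,0,0.03],"delta_rot": [0,0,5.8]},
    {"dp": [0,0,0.06],"delta_rot": [0,0,5.8]},
    {"dp": [0,0,0.09],"delta_rot": [0,0,5.8]},
    {"dp": [0,0,0.12],"delta_rot": [0,0,5.8]},
    {"dp": [0,0,0.13],"delta_rot": [0,0,5.8]},
    {"dp": [0,0,0.13],"delta_rot": [0,0,5.8]}
  ]
}}

```text
time_s: 20.63
position: [0.5629, 0.0092, 0.1499]
eef_rot: [[0.99, 0.142, -0.004], [0.142, -0.99, -0.001], [-0.004, 0.001, -1.0]]
force: [-0.1, 0.2, -0.3]
gripper_width: 0.0397
finger_force: 0.0
```

```bash
python3 - <<'E'
from h import *
w=snapshot("wrist");save(w,"w6.png")
st=read_state();print(pr(st["position"]),pr(st["eef_rot"]),pr(st["force"]),st["time_s"],pr(st["joints"]),st["gripper_width"])
for t,z in(("tray_loop",.042),("board_top",.02)):
    print(t,[(pr(d["xy"]),round(d["confidence"],2),pr(atz(w,d["xy"],z)[:2])) for d in pinpoint(w,t)[:2]])
f=200/np.tan(np.radians(w["vfov"])/2);R=np.array(w["rotation"])
q=R.T@(np.array([.563,.0085,.042])-np.array(w["origin"]));print("expected bar px",pr(q[:2]/q[2]*f+[w["cx"],w["cy"]]))
E
```

```text
[0.5641, 0.009, 0.152] [[0.9899, 0.1416, -0.0015], [0.1416, -0.9899, -0.0009], [-0.0016, 0.0007, -1.0]] [-0.0734, 0.3715, 0.9842] 20.6833 [-0.8407, 0.3149, 0.8916, 1.8294, -0.2691, 1.1263, -1.2842] 0.040361986573529754
tray_loop [([319.9, 199.5], 0.94, [0.5643, 0.0106])]
board_top [([460.5, 188.0], 0.93, [0.5831, -0.1033])]
expected bar px [322.4294, 201.4148]
```

View pics/w6.png

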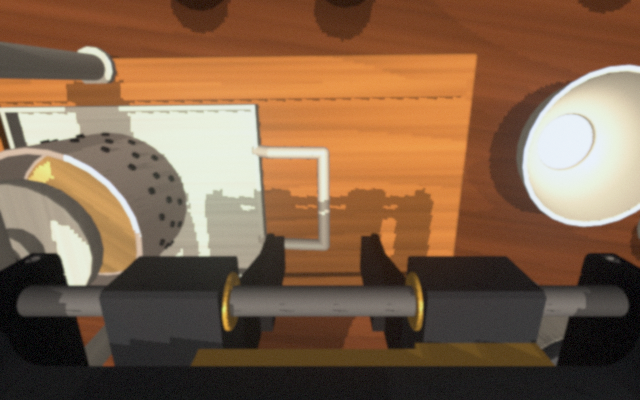

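The bar at column 323 lies midway between the fingers (275 and 375), and the gap behind it is clear. The bowl's rim is at column 522, so I'll compute how far the tray can be drawn and descend in the meantime.

Request:
{"fn": "jog_arm", "kwargs": {
  "rows": [
    {"dp": [-0.001,0,0.03],"delta_rot": [0,0,0]},
    {"dp": [-0.001,0,0.06],"delta_rot": [0,0,0]},
    {"dp": [-0.001,0,0.08],"delta_rot": [0,0,0]},
    {"dp": [-0.001,0,0.09],"delta_rot": [0,0,0]},
    {"dp": [-0.001,0,0.095],"delta_rot": [0,0,0]},
    {"dp": [-0.001,0,0.095],"delta_rot": [0,0,0]}
  ]
}}

```text
time_s: 21.28
position: [0.564, 0.0091, 0.0577]
eef_rot: [[0.99, 0.142, 0.001], [0.142, -0.99, -0.0], [0.001, 0.0, -1.0]]
force: [0.6, 0.3, -0.1]
gripper_width: 0.0398
finger_force: 0.0
```

Request:
{"fn": "jog_arm", "kwargs": {
  "rows": [
    {"dp": [0,0,0],"delta_rot": [0,0,0]},
    {"dp": [0,0,0],"delta_rot": [0,0,0]},
    {"dp": [0,0,0],"delta_rot": [0,0,0]},
    {"dp": [0,0,0],"delta_rot": [0,0,0]},
    {"dp": [0,0,0],"delta_rot": [0,0,0]},
    {"dp": [0,0,0],"delta_rot": [0,0,0]},
    {"dp": [0,0,0],"delta_rot": [0,0,0]}
  ],
  "fingers": 0,
  "force": 25
}}

```text
time_s: 21.87
position: [0.5637, 0.0088, 0.0574]
eef_rot: [[0.99, 0.142, 0.001], [0.142, -0.99, -0.0], [0.0, 0.0, -1.0]]
force: [-0.5, -1.8, 2.2]
gripper_width: 0.008
finger_force: 25.0
```

```bash
python3 - <<'E'
from h import *
w=snapshot("wrist");b=snapshot("top")
st=read_state();print(pr(st["position"]),pr(st["force"]),st["time_s"],st["gripper_width"])
# bowl rim from top view earlier crop1: rim ellipse crop x 585..743, y 182..337 -> px
for q in((190+585/3,80+258/3),(190+743/3,80+258/3),(190+664/3,80+182/3),(190+664/3,80+337/3)): print(pr(atz(b,q,.048)[:2]))
E
```

```text
[0.5637, 0.0088, 0.0574] [-0.198, -1.3044, 3.5498] 21.9667 0.008211765071625526
[0.6303, -0.1264]
[0.6288, -0.2429]
[0.6879, -0.1871]
[0.5701, -0.1824]
```

Gripped. At the end of the pull the front finger would come close to the bowl, so I'll regrip 18 mm further along the bar, away from it.

Request:
{"fn": "jog_arm", "kwargs": {
  "rows": [
    {"dp": [0,0,0],"delta_rot": [0,0,0]},
    {"dp": [0,0,0],"delta_rot": [0,0,0]},
    {"dp": [-0.009,0,0],"delta_rot": [0,0,0]},
    {"dp": [-0.018,0,0],"delta_rot": [0,0,0]},
    {"dp": [-0.018,0,0],"delta_rot": [0,0,0]}
  ],
  "fingers": 0.02
}}

```text
time_s: 22.38
position: [0.5432, 0.006, 0.0565]
eef_rot: [[0.99, 0.141, -0.002], [0.141, -0.99, 0.0], [-0.002, -0.001, -1.0]]
force: [-0.2, 0.6, 0.8]
gripper_width: 0.0196
finger_force: 0.0
```

Request:
{"fn": "jog_arm", "kwargs": {
  "rows": [
    {"dp": [0,0,0],"delta_rot": [0,0,0]},
    {"dp": [0,0,0],"delta_rot": [0,0,0]},
    {"dp": [0,0,0],"delta_rot": [0,0,0]},
    {"dp": [0,0,0],"delta_rot": [0,0,0]}
  ],
  "fingers": 0
}}

```text
time_s: 22.72
position: [0.5458, 0.0064, 0.0572]
eef_rot: [[0.99, 0.142, 0.0], [0.142, -0.99, -0.0], [0.0, 0.0, -1.0]]
force: [-0.2, 0.0, 1.8]
gripper_width: 0.0085
finger_force: 25.0
```

Request:
{"fn": "jog_arm", "kwargs": {
  "rows": [
    {"dp": [0,0.002,0],"delta_rot": [0,0,0]},
    {"dp": [0,0.005,0],"delta_rot": [0,0,0]},
    {"dp": [0,0.009,0],"delta_rot": [0,0,0]},
    {"dp": [0,0.014,0],"delta_rot": [0,0,0]},
    {"dp": [0,0.02,0],"delta_rot": [0,0,0]},
    {"dp": [0,0.026,0],"delta_rot": [0,0,0]},
    {"dp": [0,0.032,0],"delta_rot": [0,0,0]},
    {"dp": [0,0.037,0],"delta_rot": [0,0,0]},
    {"dp": [0,0.04,0],"delta_rot": [0,0,0]}
  ]
}}

```text
time_s: 23.47
position: [0.5516, -0.0312, 0.0571]
eef_rot: [[0.99, 0.143, -0.0], [0.143, -0.99, 0.003], [0.0, -0.003, -1.0]]
force: [-1.1, 9.0, 3.2]
gripper_width: 0.0081
finger_force: 25.0
```

Request:
{"fn": "jog_arm", "kwargs": {
  "rows": [
    {"dp": [0,0.004,0],"delta_rot": [0,0,0]},
    {"dp": [0,0.01,0],"delta_rot": [0,0,0]},
    {"dp": [0,0.017,0],"delta_rot": [0,0,0]},
    {"dp": [0,0.026,0],"delta_rot": [0,0,0]},
    {"dp": [0,0.036,0],"delta_rot": [0,0,0]},
    {"dp": [0,0.046,0],"delta_rot": [0,0,0]},
    {"dp": [0,0.056,0],"delta_rot": [0,0,0]},
    {"dp": [0,0.065,0],"delta_rot": [0,0,0]},
    {"dp": [0,0.073,0],"delta_rot": [0,0,0]},
    {"dp": [0,0.08,0],"delta_rot": [0,0,0]},
    {"dp": [0,0.084,0],"delta_rot": [0,0,0]},
    {"dp": [0,0.084,0],"delta_rot": [0,0,0]}
  ]
}}

```text
time_s: 24.47
position: [0.5638, -0.1151, 0.0572]
eef_rot: [[0.99, 0.143, 0.0], [0.143, -0.99, 0.002], [0.0, -0.002, -1.0]]
force: [-0.7, 3.6, 4.4]
gripper_width: 0.0081
finger_force: 25.0
```

```bash
python3 - <<'E'
from h import *
w=snapshot("wrist");b=snapshot("top");a=snapshot("scene")
st=read_state();print(pr(st["position"]),pr(st["force"]),st["time_s"],st["gripper_width"])
im=np.hstack([w["img"][60:360,20:620][:, :],cv2.resize(a["img"][110:310,190:450],(520,400))[:300]])
cv2.imwrite("pics/c7.png",cv2.resize(im[:,:,::-1],(800,int(800*300/im.shape[1]))))
save(a,"s7.png",(190,110,450,310),3)
for t,z in(("mould_mid",.061),("bowl",0)):
  for n,s in(("w",w),("t",b),("s",a)): print(t,n,[(pr(d["xy"]),round(d["confidence"],2),pr(atz(s,d["xy"],z)[:2])) for d in pinpoint(s,t)[:2]])
E
```

```text
[0.5637, -0.1151, 0.0572] [0.0759, 4.5183, 3.6601] 24.6167 0.008044725686309085
mould_mid w []
mould_mid t [([306.5, 199.7], 0.9, [0.554, 0.0478])]
mould_mid s [([335.3, 219.1], 0.65, [0.5424, 0.0545])]
bowl w [([463.2, 140.8], 0.59, [0.6293, -0.1875])]
bowl t []
bowl s [([261.1, 287.3], 0.82, [0.6235, -0.1897])]
```

View pics/s7.png

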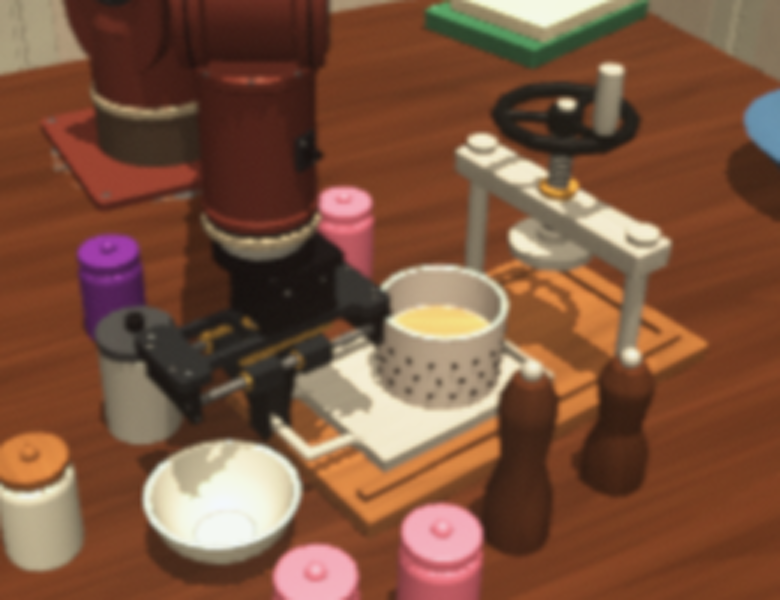

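The mould stands upright on the tray out in front of the press, at about (440,335). The bowl and canister are undisturbed. I'll pull a few millimetres more for margin, then release and rise.

Request:
{"fn": "jog_arm", "kwargs": {
  "rows": [
    {"dp": [0,0.002,0],"delta_rot": [0,0,0]},
    {"dp": [0,0.004,0],"delta_rot": [0,0,0]},
    {"dp": [0,0.006,0],"delta_rot": [0,0,0]},
    {"dp": [0,0.006,0],"delta_rot": [0,0,0]}
  ]
}}

```text
time_s: 25.25
position: [0.5645, -0.1201, 0.0572]
eef_rot: [[0.99, 0.144, -0.0], [0.144, -0.99, 0.003], [0.0, -0.003, -1.0]]
force: [-1.5, 8.7, 4.9]
gripper_width: 0.0081
finger_force: 25.0
```

Request:
{"fn": "jog_arm", "kwargs": {
  "rows": [
    {"dp": [0,0,0],"delta_rot": [0,0,0]},
    {"dp": [0,0,0],"delta_rot": [0,0,0]},
    {"dp": [0,0,0],"delta_rot": [0,0,0]},
    {"dp": [0,0,-0.02],"delta_rot": [0,0,0]},
    {"dp": [0,0,-0.05],"delta_rot": [0,0,0]},
    {"dp": [0,0,-0.09],"delta_rot": [0,0,0]},
    {"dp": [0,0,-0.13],"delta_rot": [0,0,0]},
    {"dp": [0,0,-0.16],"delta_rot": [0,0,0]},
    {"dp": [0,0,-0.16],"delta_rot": [0,0,0]}
  ],
  "fingers": 0.022
}}

```text
time_s: 26.0
position: [0.5665, -0.1241, 0.2232]
eef_rot: [[0.99, 0.14, 0.009], [0.14, -0.99, -0.001], [0.008, 0.002, -1.0]]
force: [0.9, -0.6, 0.4]
gripper_width: 0.0219
finger_force: 0.0
```

```bash
python3 - <<'E'
from h import *
b=snapshot("top");a=snapshot("scene")
st=read_state();print(pr(st["position"]),pr(st["force"]),st["time_s"])
im=np.hstack([cv2.resize(a["img"][110:310,190:450],(400,308)),cv2.resize(b["img"][80:320,180:492],(400,308))])
cv2.imwrite("pics/f8.png",im[:,:,::-1])
for t,z in(("mould_mid",.061),("bowl",0),("jar",0),("canister",0),("mill_tall",0),("mill_short",0)):
  for n,s in(("t",b),("s",a)): print(t,n,[(round(d["confidence"],2),pr(atz(s,d["xy"],z)[:2])) for d in pinpoint(s,t)[:5]])
E
```

```text
[0.5646, -0.1228, 0.2181] [-0.3547, 0.1907, -1.0609] 26.1
mould_mid t [(0.94, [0.5515, 0.0487]), (0.55, [0.6888, 0.1178])]
mould_mid s [(0.56, [0.5478, 0.0505])]
bowl t []
bowl s [(0.72, [0.6301, -0.1847])]
jar t [(0.87, [0.3541, 0.061]), (0.7, [0.7904, -0.085]), (0.4, [0.7701, -0.1753])]
jar s [(0.9, [0.7713, -0.1697]), (0.85, [0.5764, -0.3073]), (0.79, [0.7736, -0.0832]), (0.74, [0.3371, 0.0579]), (0.61, [0.3355, -0.167])]
canister t []
canister s [(0.72, [0.4705, -0.1939]), (0.72, [0.1354, 0.5585]), (0.56, [0.156, 0.4835])]
mill_tall t [(0.91, [0.7337, 0.0085]), (0.43, [0.6587, 0.2436])]
mill_tall s [(0.55, [0.727, 0.0161]), (0.2, [0.5379, -0.0974])]
mill_short t [(0.62, [0.7133, 0.1199])]
mill_short s [(0.56, [0.7199, 0.1075])]
```

View pics/f8.png

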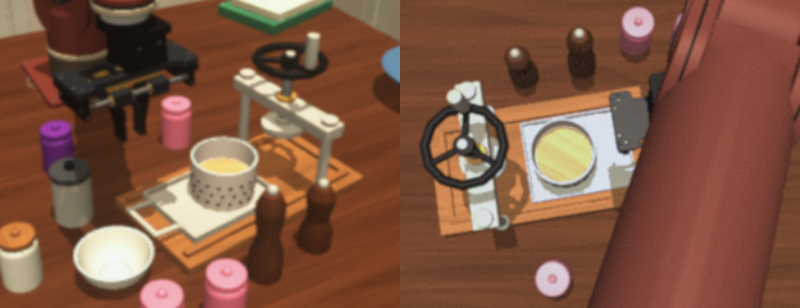

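The final view shows the mould upright on the tray at (224,172), clear of the press and over the board. The plate is up, the jar is on the counter at (20,258), and the bystanders have not moved. I'm handing in.

```bash
python3 -c "
from station import hand_in
print(hand_in())"
```

```text
the job is handed in; nothing more can be done
None
```

The job is handed in at about 26 s of the 72 s allowed. The jar is on the bare counter and the plate is wound up to about 9 mm above the mould's rim. The tray is drawn out about 128 mm, with the mould upright on it in front of the press, and the bystanders stand where they were.

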